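# Unload the wheel carousel and hold its index plunger out

### The job

Lift the larger of the two hanging wheels up and off its peg on the parts carousel, lower it into the open blue bin on the bench beside the carousel and let it go only once its lower edge is close to the bin's floor, leaving the small wheel on its peg and the can, jar and screwdriver where they are. Only then take hold of the carousel's index plunger by its black knob, pull it straight back as far as it goes so that its pin is clear of the hole in the turntable, and finish while still holding it there: do not let it spring back.

Things in the scene. Friction and masses are not known exactly. Their poses are not given: they have to be found in the camera images.
- carousel: Parts carousel, bolted to the bench, does not move or turn: dark round foot (240 mm across), aluminium turntable disc (220 mm across, top 90 mm above the bench), a 26 mm mast in the middle and on it a level cross-bar 170 mm long (24 x 22 mm, its top 225 mm above the bench). Origin at the bench on the mast's axis, z up. Its -x side is the side the two pegs point to; its y runs along the cross-bar; the index plunger is on its -y side.
- peg_left (a point): Point on the axis of one peg, midway along it, where a wheel hangs: at (-55, +65, 220) mm in the carousel's frame. Each peg is a level 8 mm round bar from the cross-bar towards the carousel's -x, its tip at x = -96 mm, with an upturned tip that rises 10 mm above the peg's axis. So a wheel must rise 7 to 19 mm from where it hangs (13 mm is best) and then travel at least 55 mm along the carousel's -x to come off.
- peg_right (a point): The same point of the other, like peg: at (-55, -65, 220) mm in the carousel's frame.
- large_wheel: The large white plastic wheel, 110 mm in diameter, 12 mm thick, with a 28 mm centre hole, about 90 g. Hangs upright on either one of the two pegs. Origin at the centre of the hole, halfway through the thickness; its x axis is the wheel's axle, parallel to the peg as it hangs (the hanging origin is 10 mm below the peg's axis). Its top rim is 55 mm above the origin and can be pinched from above across the 12 mm thickness.
- small_wheel: The small white plastic wheel, 76 mm in diameter, 12 mm thick, 28 mm centre hole; hangs on the other peg and stays there. Origin and axes as for the large wheel.
- bin: Open-topped blue bin, fixed to the bench, outside 160 (its x) x 180 (its y) x 75 mm high, walls and floor 4 mm. Origin at the centre of its underside, z up.
- plunger (a joint): How far the index plunger is pulled back, m: 0 = pin seated 14 mm deep in the turntable's rim (its start), 0.024 = fully back at its stop; the pin leaves its hole at 0.014. It slides level along the carousel's -y. A spring pulls it home with 3 N at 0, rising to 7 N fully back; it springs shut if let go.
- plunger_knob (a point): Grip point of the black pull knob: on its axis (level, along the carousel's y), halfway along its waist, 75 mm above the bench, 190 mm from the mast when home. Waist 18 mm in diameter, 34 mm long; outwards it ends in a head 32 mm in diameter, 10 mm thick, inner face 17 mm from this point. Grip the waist from above with the fingers bearing on the head's inner face: a grip by friction alone may creep.
- spray_can: Spray can, 52 mm in diameter, 150 mm high, standing; origin at the centre of its underside. To be left alone.
- jar: Small jar, 60 mm in diameter, 80 mm high, standing; origin at the centre of its underside. To be left alone.
- screwdriver: Screwdriver lying on the bench; its x axis runs along it, towards the tip. To be left alone.
- pin_tip (a point): Tip of the plunger's 10 mm steel pin, inside the turntable's rim when home (96 mm from the mast). A dark bracket carries the plunger: 40 mm wide, top 96 mm above the bench, its outer face 150 mm from the mast; 20 mm of 14 mm steel neck lie between it and the knob's waist when home.
Not all that is in view belongs to the job. Leave any green or purple look-alike of the large_wheel alone.

How it is judged (in metres and radians):
On the way, in this order (a step that is already met when the one before it is completed fails the run):
1. the large wheel is held clear of the pegs and the bin, in the fingers (distance between large_wheel and peg_left above 0.06 m and distance between large_wheel and peg_right above 0.06 m and z of large_wheel in the frame of bin above 0.1 m and contact force between the fingers and large_wheel above 0.5 N and contact force between carousel and large_wheel below 0.1 N), for 0.1 s.
2. the large wheel, still in the fingers, has been lowered into the bin, its centre less than 85 mm above the bin's underside (x of large_wheel in the frame of bin between -0.085 and 0.085 m and y of large_wheel in the frame of bin between -0.095 and 0.095 m and z of large_wheel in the frame of bin below 0.085 m and contact force between the fingers and large_wheel above 0.5 N), for 0.05 s.
3. the large wheel lies or leans at rest in the bin, let go (x of large_wheel in the frame of bin between -0.085 and 0.085 m and y of large_wheel in the frame of bin between -0.095 and 0.095 m and z of large_wheel in the frame of bin below 0.085 m and contact force between the fingers and large_wheel below 0.1 N and value of joint plunger below 0.004 m and contact force between bin and large_wheel above 0.1 N and linear speed of large_wheel below 0.05 m/s), for 0.2 s.
4. the plunger is held back at least 20 of its 24 mm by the fingers (value of joint plunger above 0.02 m and contact force between the fingers and carousel above 1 N), for 0.5 s.
At the end, for the whole second after the job is handed in: The plunger is held still by the fingers, pulled back at least 20 of its 24 mm; the large wheel rests in the bin, let go, its centre less than 85 mm above the bin's underside; the small wheel is still on its peg (moved less than 20 mm) (all of step 4 and velocity of joint plunger between -0.02 and 0.02 m/s and x of large_wheel in the frame of bin between -0.085 and 0.085 m and y of large_wheel in the frame of bin between -0.095 and 0.095 m and z of large_wheel in the frame of bin below 0.085 m and contact force between the fingers and large_wheel below 0.1 N and linear speed of large_wheel below 0.05 m/s and distance of small_wheel from where it was at the start of the episode below 0.02 m); the arm keeps its last pose, push and grip.
It fails at once if the plunger is pulled (more than 6 mm) before the large wheel is let go in the bin (value of joint plunger above 0.006 m and not (x of large_wheel in the frame of bin between -0.085 and 0.085 m and y of large_wheel in the frame of bin between -0.095 and 0.095 m and z of large_wheel in the frame of bin below 0.085 m and contact force between the fingers and large_wheel below 0.1 N)).
It fails at once if the small wheel is moved 20 mm or more (distance of small_wheel from where it was at the start of the episode above 0.02 m).
It fails at once if the can, jar or screwdriver is moved more than 30 mm (distance of any of spray_can, jar, screwdriver from where it was at the start of the episode above 0.03 m).
It fails at once if the can or jar is tipped over (angle between any of spray_can, jar's own z axis and vertical above 0.4 rad).
It also fails if it takes over 58 s, if anything falls off the work surface, if the arm or the gripper's body presses on something with over 40 N, if the wrist force passes 120 N, or if a joint passes its speed limit or range.

### The arm

A 6-joint arm with a two-finger parallel gripper is mounted at the origin on the work surface. World frame = base frame: x ahead of the robot, y to its left, z up, the work surface at z = 0. Lengths are in mm, angles in rad, forces in N, time in s.
With the tool pointing down it reaches from about 275 to 975 mm from the base axis. Payload 8.4 kg.
Tool frame: the origin (TCP) lies between the finger pads; the fingertips stand 14 mm ahead of it and the grasp point (between the pads) lies 5 mm behind it; z points along the fingers, y is the line along which they close (so a half turn about z gives the same grasp; the last joint's range is limited). The gripper opens to 92 mm and grips with 3 to 60 N. Pads are 20 mm wide; open, the fingers measure 128 mm over their backs; the gripper's body (75 mm by 189 mm) begins 69 mm behind the grasp point.
Start: joints at [1.197, 0.353, 1.633, -0, 1.155, -0.002], TCP at [227.057, 582.3, 228.583] pointing down, gripper open.
Joint ranges: [-2.63, 2.63], [-0.92, 2.1], [0.06, 2.66], [-1.3, 4.44], [0, 2.69], [-3.02, 3.02]. Speed limits (rad/s): [2.22, 2.22, 2.79, 3.14, 3.14, 3.14].

### API

Orientations are given as a 3x3 rotation matrix whose columns are the frame's x, y, z axes.
In Python, from cell import read_state, cams, manip, recognise gives the robot as it stands.
- The arm moves only by the tool drive_tool, never from a script. Its arguments are lists of equal length, an entry for each row: "translation": the shift along the tool's x, y, z scaled (see below), a list of three; "roll": the turn about the tool's z scaled (see below). In form: {"translation": [[dx, dy, dz], ...], "roll": [roll, ...]}. A call has 1 to 5 rows; each row shifts and turns the commanded pose from where the row before left it, along the tool's axes as they then stand; what a row does not reach is not made up. The controller multiplies each number of a shift by 20 mm and each number of a turn by pi/2 rad. A row lasts 1/10 s, in which the tool goes at most 50 mm and 8.59 degrees, less where a joint would pass 70% of its speed; a pose out of reach is approached as far as the arm can. A call with a number of a shift or a turn outside -1 to 1 is refused whole. A call with a gripper value outside its range is refused whole. "claw" is the opening, from -1 (shut) to 1 (fully open), set as the call begins (left out, the last holds). The fingers move at their own pace and stop on an object; "grip_force" is the grip in N (left out, the last holds). Time passes only in rows, so rows that do not move let the fingers close. It gives the time, the measured TCP pose, the force, the opening and the grip force at its end, in the units of the state.
- read_state(): the state, without advancing time (a new reading comes with each control period).
- cams.read_camera(name): name is "scene" or "top"; returns a dict with "image" (384x512x3 uint8, red, green, blue), "depth" (384x512 float32, mm along the optical axis (not along the pixel's ray), 0 where there is no reading), "mtx" (3x3 intrinsics, pixels), "distortion" ([k1, k2, p1, p2, k3] as OpenCV has them; the pictures are not rectified), "world_from_camera" (4x4, takes a point from camera to world coordinates). Camera axes: x right, y up, looking along -z (the intrinsics and any distortion apply to the point x, -y, -z); pixel columns grow to the right and rows downward; lengths in mm; the calibration is good to about 2 mm. A picture is of the moment at which its call begins.
- manip.finish_job(): hands the job in; it is judged then, once.
Trained networks look in the newest picture that a camera, given by its name, has taken for a name from the list of things; names that differ only in an ending like _2 or _b are one class to them, and where a whole thing is asked for, a point or a joint stands for the part that bears it (a point fixed in the world has none). Each returns a list of dicts, best first, with "p" (0 to 1); they miss things now and then, are a little off and sometimes report something else, mostly with a low value. They report only what shows in the picture. A call takes as long as a camera call. They do not tell look-alikes from the thing itself.
- recognise(camera, thing): "point" ([x, y, z] in mm, in world coordinates, good to about 4 mm: the middle of the surface that is visible of it).
The state is a dict: "time": time; "joints": joint angles; "qd": joint speeds; "tau": joint torques, N m; "eef_pos": TCP position; "orientation": TCP orientation; "force": force on the tool from outside, world axes, zero at the start; "ft_torque": the same for the moment, N m; "opening": finger opening in mm; "finger_force": force on a finger pad.
Only numpy, scipy, OpenCV 4.12 (cv2) and the standard library are available. Lean on these libraries where they do the work, as an engineer would, in place of code of your own. Each camera call takes 0.05 s, during which the arm holds its last target. There are 200 camera calls.

## Working session

There is one attempt and no reset: what is moved stays moved. The work goes in short steps, Python scripts to look and compute and a tool call to move; the robot and the scene stay as the last step left them, time stands still between calls to the robot, and variables do not carry over. Pictures are saved under pics/ and viewed, at most 10 in all, crops included, and the job is handed in when it is done.

Besides the shell and the picture viewer there is one more tool, called after "Request:" in YAML: its name, and indented under it one key for each argument. drive_tool: Moves the arm, as the interface text tells. Its arguments: {"type":"object","properties":{"translation":{"type":"array"},"roll":{"type":"array"},"claw":{"type":"number"},"grip_force":{"type":"number"}},"required":["translation","roll"]}

```bash
mkdir -p pics
cat > h.py <<'E'
import numpy as np, cv2
from cell import read_state, cams, manip, recognise
def cloud(c):
    h,w=c["depth"].shape
    u,v=np.meshgrid(np.arange(w),np.arange(h))
    p=cv2.undistortPoints(np.stack([u,v],-1).reshape(-1,1,2).astype(np.float64),np.array(c["mtx"]),np.array(c["distortion"])).reshape(h,w,2)
    d=c["depth"].astype(float)
    P=np.stack([p[...,0]*d,-p[...,1]*d,-d,np.ones_like(d)],-1)@np.array(c["world_from_camera"]).T
    P=P[...,:3]; P[d==0]=np.nan
    return P
E
python3 - <<'E'
from h import *
for n in ("scene","top"):
    c=cams.read_camera(n); cv2.imwrite(f"pics/{n}0.png",cv2.resize(c["image"][...,::-1],(800,600))); np.savez(f"{n}0.npz",**{k:np.array(c[k]) for k in c})
    print(n,np.array(c["world_from_camera"]).round(2).tolist())
    for t in ("carousel","large_wheel","small_wheel","bin","plunger_knob","spray_can","jar","screwdriver","peg_left","peg_right","plunger"):
        try: print(t,[(np.round(r["point"]).tolist(),round(r["p"],2)) for r in recognise(n,t)])
        except Exception as e: print(t,e)
s=read_state(); print(s)
E
```

```text
scene [[0.44, -0.66, 0.6, 1341.15], [0.9, 0.32, -0.31, -406.92], [0.01, 0.67, 0.74, 1114.39], [0.0, 0.0, 0.0, 1.0]]
carousel [([630.0, -20.0, 90.0], 0.78)]
large_wheel [([345.0, 73.0, 60.0], 0.85), ([358.0, -77.0, 69.0], 0.74), ([563.0, -76.0, 222.0], 0.62)]
small_wheel [([532.0, 50.0, 220.0], 0.88)]
bin [([408.0, 379.0, 33.0], 0.97), ([630.0, -19.0, 90.0], 0.35)]
plunger_knob [([647.0, -177.0, 82.0], 0.45)]
spray_can [([671.0, -384.0, 107.0], 0.65), ([650.0, -179.0, 82.0], 0.31)]
jar [([738.0, 304.0, 58.0], 0.63)]
screwdriver [([417.0, -369.0, 19.0], 0.51)]
peg_left [([630.0, -19.0, 94.0], 0.57)]
peg_right [([628.0, -20.0, 86.0], 0.59)]
plunger [([648.0, -182.0, 80.0], 0.61)]
top [[0.01, 0.99, -0.12, 384.6], [-1.0, 0.01, 0.02, 4.53], [0.02, 0.12, 0.99, 1334.18], [0.0, 0.0, 0.0, 1.0]]
carousel [([582.0, 1.0, 85.0], 0.76)]
large_wheel [([344.0, 78.0, 96.0], 0.65), ([555.0, -73.0, 246.0], 0.57), ([358.0, -64.0, 104.0], 0.51), ([363.0, -227.0, 96.0], 0.5)]
small_wheel [([519.0, 52.0, 237.0], 0.63)]
bin [([419.0, 386.0, 3.0], 0.71)]
plunger_knob [([642.0, -173.0, 80.0], 0.57)]
spray_can 
[... 353 characters left out ...]
-05,
        1.15520048e+00, -2.40714906e-03]), 'qd': array([ 0.0004536 , -0.00060058, -0.00066369,  0.00174716, -0.000524  ,
       -0.00196699]), 'tau': array([ 1.81448368e-04, -5.93770230e+01, -3.34572315e+01,  7.00634415e-02,
        1.57495192e-02, -1.39368495e-05]), 'eef_pos': array([227.07158494, 582.28055601, 228.56347796]), 'orientation': array([[-9.31672097e-01,  3.63300293e-01, -2.73964862e-06],
       [ 3.63300293e-01,  9.31672096e-01, -4.71415507e-05],
       [-1.45740850e-05, -4.49157826e-05, -9.99999999e-01]]), 'force': array([-0.43054825, -0.1950322 ,  0.10332704]), 'ft_torque': array([-0.00740871, -0.01874024,  0.03579078]), 'finger_force': 0.0, 'opening': 92.14662763094809}
```

View pics/scene0.png

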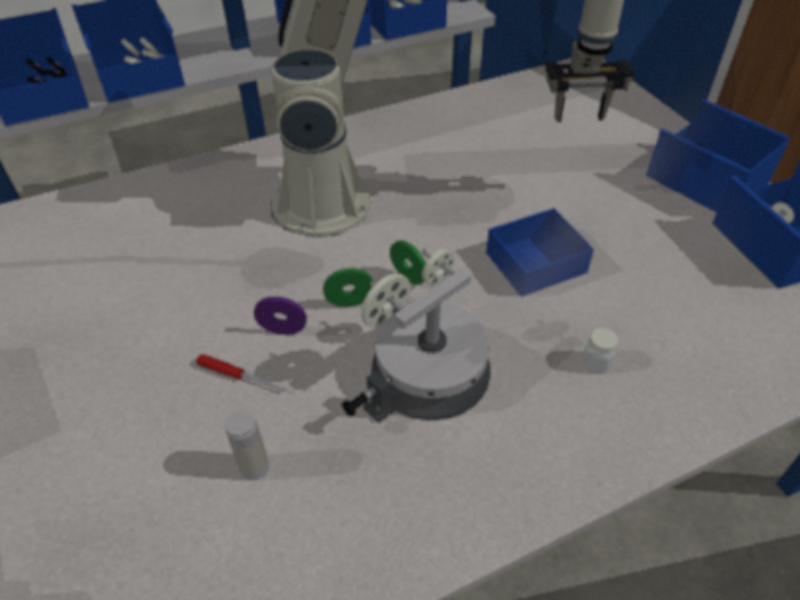

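View pics/top0.png

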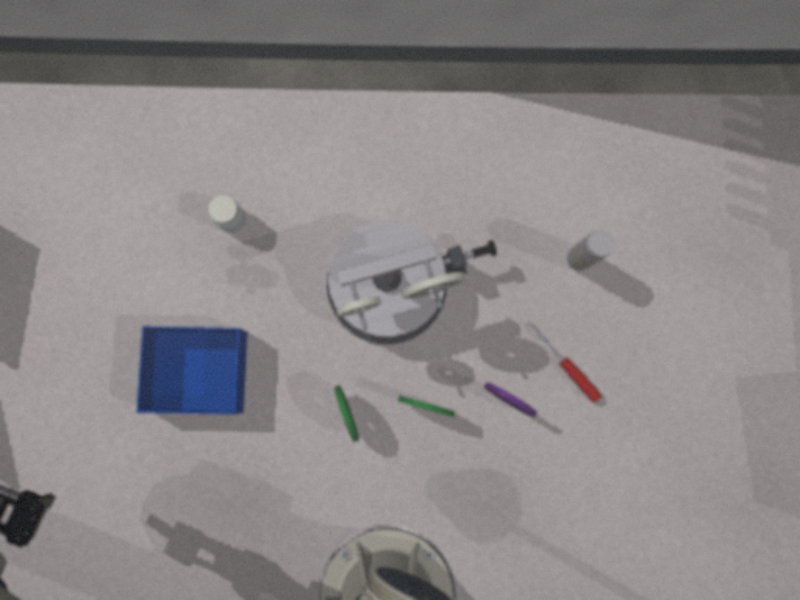

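Run:
```python
from h import *
from scipy.spatial import cKDTree
for n in ("scene","top"):
    c=dict(np.load(f"{n}0.npz")); P=cloud(c); I=c["image"].astype(int)
    z=P[...,2]; x=P[...,0]; y=P[...,1]
    reg=(x>440)&(x<760)&(y>-160)&(y<160)
    # turntable disc top
    m=(abs(z-90)<5)&reg; 
    pts=P[m][:,:2].astype(np.float32); (cc,r)=cv2.minEnclosingCircle(pts); print(n,"disc",cc,r,np.nanmedian(z[m]),m.sum())
    # crossbar top
    m=(abs(z-225)<5)&reg&(x>0); q=P[m]
    print("z225",len(q))
    m2=(z>228)&reg; lab=cv2.connectedComponents(m2.astype(np.uint8))
    for i in range(1,lab[0]):
        k=lab[1]==i
        if k.sum()>8: print("  above228",k.sum(),np.nanmean(P[k],0).round(1),P[k].min(0).round(),P[k].max(0).round(),I[k].mean(0).round())
    if len(q)>10: print(cv2.minAreaRect(q[:,:2].astype(np.float32)))
    # bin: blue
    m=(I[...,2]>I[...,0]+50)&(x>250)&(x<600)&(y>230)&(y<530)&(abs(z-75)<5)
    print("bin rim",m.sum(),cv2.minAreaRect(P[m][:,:2].astype(np.float32)))
    # knob
    m=(x>600)&(x<720)&(y<-120)&(y>-240)&(z>60)&(z<120)
    q=P[m]; 
    for zz in (75,80,85,90,95):
        k=abs(q[:,2]-zz)<3
        if k.sum(): print("knob z",zz,k.sum(),q[k].mean(0).round(1),q[k].min(0).round(),q[k].max(0).round())
```

```text
scene disc (597.237060546875, -14.36997127532959) 130.3755340576172 88.52362602400513 2536
z225 578
  above228 109 [528.4  49.5 238.5] [513.  21. 228.] [541.  83. 249.] [137. 138. 129.]
  above228 296 [566.3 -76.4 246.5] [ 544. -120.  228.] [581. -24. 267.] [126. 128. 119.]
((559.9583740234375, -15.855087280273438), (107.34705352783203, 212.47540283203125), 17.135997772216797)
bin rim 95 ((422.0958251953125, 366.1268310546875), (177.5503387451172, 161.50038146972656), 89.85142517089844)
knob z 75 44 [ 651.1 -163.5   75.4] [ 625. -201.   72.] [ 671. -122.   78.]
knob z 80 88 [ 650.3 -163.7   79.8] [ 619. -201.   77.] [ 672. -123.   83.]
knob z 85 58 [ 649.9 -162.2   85.2] [ 622. -198.   82.] [ 669. -122.   88.]
knob z 90 41 [ 642.4 -151.1   90.3] [ 617. -200.   87.] [ 665. -122.   93.]
knob z 95 63 [ 634.9 -129.4   94.5] [ 615. -192.   92.] [ 661. -120.   98.]
top disc (602.0655517578125, -23.229537963867188) 140.68373107910156 90.33307062999916 2831
z225 772
  above228 9 [610.8 -52.5 228.8] [605. -58. 228.] [616. -48. 231.] [158. 155. 160.]
  above228 231 [556.  -69.5 253.6] [ 538. -120.  229.] [575. -22. 268.] [148. 147. 141.]
  above228 133 [521.1  52.6 241.8] [509.  22. 228.] [535.  86. 254.] [154. 154. 147.]
((554.8502807617188, -14.040740966796875), (108.16033935546875, 219.52813720703125), 17.216325759887695)
bin rim 195 ((418.6183776855469, 368.5316162109375), (179.5701904296875, 156.6551513671875), 89.38651275634766)
knob z 75 16 [ 639.7 -166.2   76.1] [ 613. -201.   73.] [ 668. -130.   78.]
knob z 80 58 [ 643.1 -165.6   80.5] [ 612. -197.   77.] [ 663. -126.   83.]
knob z 85 62 [ 644.1 -170.5   84.7] [ 611. -199.   82.] [ 666. -122.   88.]
knob z 90 28 [ 647.8 -180.2   89.6] [ 616. -199.   87.] [ 665. -122.   93.]
knob z 95 63 [ 632.9 -136.8   95.4] [ 611. -198.   93.] [ 660. -121.   98.]
```

The large wheel hangs on the right peg (scene ≈ (388,300), top ≈ (433,285)). The small wheel is on the left peg (scene (440,265)). The bin is at scene (540,250), the black knob at scene (355,403) and top (490,248). The green and purple look-alikes stand between the base and the carousel. Next I refine the carousel yaw and origin.

Run:
```python
from h import *
for n in ("scene","top"):
    c=dict(np.load(f"{n}0.npz")); P=cloud(c); x,y,z=P[...,0],P[...,1],P[...,2]
    reg=(x>440)&(x<760)&(y>-160)&(y<160)
    for nm,mm in (("large",reg&(z>240)&(y<-15)),("small",reg&(z>232)&(y>15))):
        q=P[mm]; m=np.median(q,0); u,s,v=np.linalg.svd(q[:,:2]-q[:,:2].mean(0)); d=v[0]*np.sign(v[0][1])
        print(n,nm,q.mean(0).round(1),"ytop",np.percentile(q[:,1],[2,98]).round(1),"zmax",np.percentile(q[:,2],98).round(1),"yaw",np.degrees(np.arctan2(-d[0],d[1])).round(1))
    # bar: predicted frame, select
    th=np.radians(16.7); ex=np.array([np.cos(th),np.sin(th)]); ey=np.array([-ex[1],ex[0]]); o=np.array([596,5])
    X=(P[...,:2]-o)@ex; Y=(P[...,:2]-o)@ey
    b=(abs(X)<25)&(abs(Y)<100)&(abs(z-225)<4); q=P[b]
    r=cv2.minAreaRect(q[:,:2].astype(np.float32)); print("bar",b.sum(),r,"XY mean",X[b].mean(),Y[b].mean(), np.percentile(X[b],[2,98]),np.percentile(Y[b],[2,98]))
    k=(abs(X)<30)&(Y<-155)&(Y>-235)&(z>60)&(z<110); 
    for y0 in range(-225,-150,6):
        kk=k&(abs(Y-y0)<3)
        if kk.sum()>2: print(y0,kk.sum(),"X",np.percentile(X[kk],[5,50,95]).round(1),"z",z[kk].max().round(1))
```

```text
scene large [565.5 -76.  252.7] ytop [-112.3  -36. ] zmax 264.4 yaw 15.0
scene small [527.7  50.6 240.3] ytop [27.2 79.5] zmax 246.9 yaw 15.0
bar 372 ((590.9994506835938, 4.675559997558594), (37.781890869140625, 169.31353759765625), 15.606751441955566) XY mean -0.37972671658515644 0.11734542035022362 [-17.26146277  11.56495258] [-79.5382094   81.28776768]
-213 28 X [-11.5   0.9  13. ] z 89.9
-207 27 X [-9.   6.5 15.6] z 92.3
-201 11 X [-6.4  7.2 16.4] z 87.4
-195 14 X [-5.4  3.1  9.2] z 86.6
-189 13 X [-3.6  4.8  9. ] z 87.8
-183 12 X [-2.7  6.5  8.3] z 84.0
-177 12 X [-4.6  4.6  9.6] z 84.1
-171 11 X [-6.8  3.4  9.5] z 82.7
-165 12 X [-3.5  4.3  8.5] z 83.3
-159 9 X [-4.4  0.7  6.2] z 83.5
-153 3 X [3.4 3.8 8.2] z 79.7
top large [556.4 -69.6 256.9] ytop [-111.3  -29.5] zmax 267.3 yaw 16.7
top small [521.3  52.6 242.6] ytop [24.  81.5] zmax 251.1 yaw 15.8
bar 567 ((588.3106689453125, 5.435768127441406), (32.715728759765625, 169.56784057617188), 17.3272762298584) XY mean -4.339344360084062 3.439322931445616 [-17.69707826   7.7870094 ] [-78.80610783  84.4115848 ]
-207 22 X [-16.6  -3.7  10.4] z 96.0
-201 26 X [-15.8  -5.9   9.2] z 95.9
-195 12 X [-10.5  -2.2   4.9] z 86.1
-189 12 X [-10.3  -4.4   3.8] z 89.4
-183 13 X [-11.2  -3.7   4. ] z 86.1
-177 13 X [-10.2  -5.    4.1] z 87.3
-171 12 X [-10.3  -2.7   6.3] z 87.6
-165 10 X [-8.5 -3.2  1.7] z 86.1
-159 10 X [-9.2 -5.   1.7] z 86.2
```

Request:
drive_tool:
  translation:
    - [0,-1,-1]
    - [0,-1,-1]
    - [0,-1,-1]
    - [0,-1,-1]
    - [0,-1,-1]
  roll: [0,0,0,0,0]
  claw: 1

```text
time: 1.7
eef_pos: [190.4, 488.3, 329.4]
orientation: [[-0.932, 0.363, -0.0], [0.363, 0.932, 0.0], [0.0, 0.0, -1.0]]
force: [0.2, 0.4, 0.1]
opening: 91.9
finger_force: 0.0
```

Request:
drive_tool:
  translation:
    - [-1,-0.6,0]
    - [-1,-0.5,0]
    - [-1,-0.3,0]
    - [-1,-0.1,0]
    - [-1,0,0]
  roll: [0.095,0.095,0.095,0.095,0.095]

```text
time: 2.2
eef_pos: [253.3, 401.8, 328.7]
orientation: [[-0.432, 0.902, 0.0], [0.902, 0.432, 0.0], [0.0, 0.0, -1.0]]
force: [0.3, 0.3, 0.0]
opening: 91.8
finger_force: 0.0
```

Request:
drive_tool:
  translation:
    - [-1,0.2,0]
    - [-1,0.3,0]
    - [-1,0.3,0]
    - [-1,0.3,0]
    - [-1,0.3,0]
  roll: [0.09,0.017,0,0,0]

```text
time: 2.7
eef_pos: [311.5, 315.8, 328.7]
orientation: [[-0.281, 0.96, 0.0], [0.96, 0.281, 0.0], [0.0, 0.0, -1.0]]
force: [-0.1, 0.6, 0.5]
opening: 92.0
finger_force: 0.0
```

Request:
drive_tool:
  translation:
    - [-1,0.3,0]
    - [-1,0.3,0]
    - [-1,0.3,0]
    - [-1,0.3,0]
    - [-1,0.3,0]
  roll: [0,0,0,0,0]

```text
time: 3.2
eef_pos: [368.4, 228.2, 328.8]
orientation: [[-0.281, 0.96, 0.0], [0.96, 0.281, 0.0], [0.0, 0.0, -1.0]]
force: [0.7, -0.0, 0.2]
opening: 91.9
finger_force: 0.0
```

Request:
drive_tool:
  translation:
    - [-1,0.3,0]
    - [-1,0.3,0]
    - [-1,0.3,0]
    - [-1,0.3,0]
    - [-1,0.3,0]
  roll: [0,0,0,0,0]

```text
time: 3.7
eef_pos: [425.3, 140.6, 328.7]
orientation: [[-0.281, 0.96, 0.0], [0.96, 0.281, 0.0], [0.0, 0.0, -1.0]]
force: [0.1, 0.3, 0.9]
opening: 91.8
finger_force: 0.0
```

Request:
drive_tool:
  translation:
    - [-1,0.3,0]
    - [-1,0.3,0]
    - [-1,0.3,0]
    - [-1,0.3,0]
    - [-1,0.3,0]
  roll: [0,0,0,0,0]

```text
time: 4.2
eef_pos: [482.2, 53.1, 328.7]
orientation: [[-0.281, 0.96, 0.0], [0.96, 0.281, 0.0], [-0.0, 0.0, -1.0]]
force: [0.2, 0.5, -0.1]
opening: 91.7
finger_force: 0.0
```

Request:
drive_tool:
  translation:
    - [-1,0.3,0]
    - [-1,0.3,0]
    - [-1,0.3,0]
    - [-1,0.3,0]
    - [-1,0.3,0]
  roll: [0,0,0,0,0]

```text
time: 4.7
eef_pos: [539.1, -34.4, 328.6]
orientation: [[-0.281, 0.96, 0.0], [0.96, 0.281, 0.0], [-0.0, 0.0, -1.0]]
force: [0.8, 0.9, 0.4]
opening: 92.1
finger_force: 0.0
```

Request:
drive_tool:
  translation:
    - [-1,0.3,0]
    - [-1,0.2,0]
    - [-0.16,0,0]
    - [0,0,0.5]
    - [0,0,0.5]
  roll: [0,0,0,0,0]

```text
time: 5.2
eef_pos: [560.0, -71.7, 307.8]
orientation: [[-0.281, 0.96, -0.0], [0.96, 0.281, 0.0], [0.0, 0.0, -1.0]]
force: [-0.5, 0.3, 0.2]
opening: 91.9
finger_force: 0.0
```

Run:
```python
from h import *
print(read_state()["eef_pos"])
c=cams.read_camera("scene"); I=c["image"][130:250,190:330,::-1]; cv2.imwrite("pics/s1.png",cv2.resize(I,(700,600),interpolation=cv2.INTER_CUBIC))
```

```text
[559.98682239 -71.70699632 307.82119094]
```

View pics/s1.png

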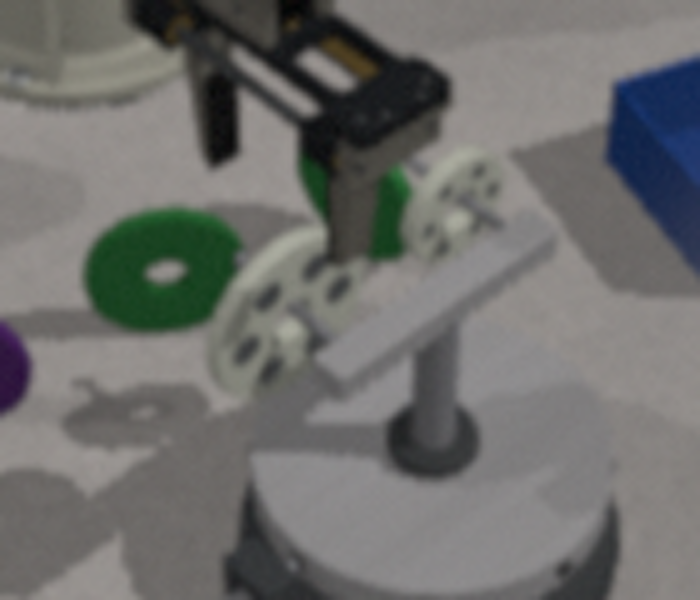

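The fingers straddle the large wheel's rim (crop ≈ (215,160) and (350,250)), so I go down and close.

Request:
drive_tool:
  translation:
    - [0,0,0.7]
    - [0,0,0.7]
    - [0,0,0.7]
    - [0,0,0.6]
    - [0,0,0.2]
  roll: [0,0,0,0,0]

```text
time: 5.75
eef_pos: [559.6, -72.1, 248.6]
orientation: [[-0.281, 0.96, -0.002], [0.96, 0.281, 0.0], [0.001, -0.002, -1.0]]
force: [-0.3, 0.4, -0.6]
opening: 91.9
finger_force: 0.0
```

Request:
drive_tool:
  translation:
    - [0,0,0]
    - [0,0,0]
    - [0,0,0]
    - [0,0,0]
    - [0,0,0]
  roll: [0,0,0,0,0]
  claw: -1
  grip_force: 20

```text
time: 6.25
eef_pos: [560.6, -72.4, 251.0]
orientation: [[-0.281, 0.96, 0.001], [0.96, 0.281, -0.0], [-0.0, 0.001, -1.0]]
force: [-0.3, -0.1, 1.1]
opening: 54.2
finger_force: 0.0
```

Request:
drive_tool:
  translation:
    - [0,0,0]
    - [0,0,0]
    - [0,0,0]
    - [0,0,0]
    - [0,0,0]
  roll: [0,0,0,0,0]

```text
time: 6.75
eef_pos: [560.4, -72.3, 250.6]
orientation: [[-0.281, 0.96, -0.0], [0.96, 0.281, 0.0], [0.0, -0.0, -1.0]]
force: [-1.3, -1.4, 0.6]
opening: 13.8
finger_force: 0.5
```

Request:
drive_tool:
  translation:
    - [0,0,0]
    - [0,0,0]
    - [0,0,0]
  roll: [0,0,0]

```text
time: 7.05
eef_pos: [560.4, -72.3, 250.5]
orientation: [[-0.281, 0.96, -0.0], [0.96, 0.281, -0.0], [0.0, -0.0, -1.0]]
force: [-1.0, 0.7, 0.6]
opening: 12.1
finger_force: 20.0
```

Request:
drive_tool:
  translation:
    - [0,0,-0.15]
    - [0,0,-0.2]
    - [0,0,-0.2]
    - [0,0,-0.1]
    - [0,0,0]
  roll: [0,0,0,0,0]

```text
time: 7.55
eef_pos: [560.7, -72.4, 264.1]
orientation: [[-0.281, 0.96, 0.001], [0.96, 0.281, -0.0], [-0.0, 0.001, -1.0]]
force: [0.2, 0.2, -0.9]
opening: 11.7
finger_force: 20.0
```

Request:
drive_tool:
  translation:
    - [0,-0.3,0]
    - [0,-0.5,0]
    - [0,-0.5,0]
    - [0,-0.5,0]
    - [0,-0.5,0]
  roll: [0,0,0,0,0]

```text
time: 8.05
eef_pos: [515.2, -85.5, 263.6]
orientation: [[-0.281, 0.96, -0.0], [0.96, 0.281, -0.0], [0.0, -0.0, -1.0]]
force: [0.5, 0.2, -1.4]
opening: 12.0
finger_force: 20.0
```

Request:
drive_tool:
  translation:
    - [0,-0.5,0]
    - [0,-0.5,0]
    - [0,-0.5,0]
    - [0,-0.3,0]
    - [0,0,0]
  roll: [0,0,0,0,0]

```text
time: 8.55
eef_pos: [481.0, -95.6, 263.7]
orientation: [[-0.281, 0.96, -0.0], [0.96, 0.281, -0.0], [-0.0, -0.0, -1.0]]
force: [0.2, 0.5, -1.3]
opening: 12.2
finger_force: 20.0
```

Run:
```python
from h import *
s=read_state();print(s["eef_pos"],s["force"],s["finger_force"])
c=cams.read_camera("scene"); I=c["image"][110:250,190:360,::-1]; cv2.imwrite("pics/s2.png",cv2.resize(I,(729,600),interpolation=cv2.INTER_CUBIC))
```

```text
[481.01263349 -95.56725543 263.66858154] [ 0.23665666  0.47873362 -1.33032901] 19.995878145564348
```

View pics/s2.png

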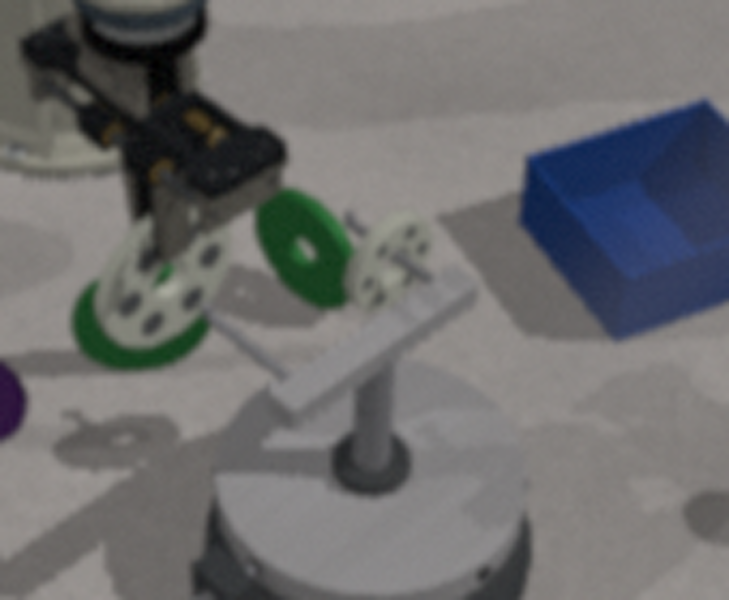

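The wheel is off the peg and hanging straight in the fingers (crop (165,280)). Next I raise it and carry it across to the bin.

Request:
drive_tool:
  translation:
    - [0,-0.2,-0.7]
    - [0,-0.2,-1]
    - [0,-0.2,-1]
    - [0,-0.2,-1]
    - [0,-0.2,-1]
  roll: [0,0,0,0,0]

```text
time: 9.1
eef_pos: [462.6, -101.0, 359.5]
orientation: [[-0.281, 0.96, 0.001], [0.96, 0.281, -0.0], [-0.0, 0.001, -1.0]]
force: [0.7, -0.1, -0.9]
opening: 11.8
finger_force: 20.0
```

Request:
drive_tool:
  translation:
    - [0.5,0,0]
    - [0.8,0,0]
    - [0.9,0,0]
    - [0.9,0,0]
    - [0.9,0,0]
  roll: [0,0,0,0,0]

```text
time: 9.6
eef_pos: [439.5, -22.9, 357.0]
orientation: [[-0.281, 0.96, -0.001], [0.96, 0.281, 0.0], [0.001, -0.001, -1.0]]
force: [-0.0, 1.1, -0.8]
opening: 11.7
finger_force: 20.0
```

Request:
drive_tool:
  translation:
    - [0.9,0.1,0]
    - [0.9,0.2,0]
    - [0.9,0.3,0]
    - [0.9,0.3,0]
    - [0.9,0.3,0]
  roll: [0,0,0,0,0]

```text
time: 10.1
eef_pos: [437.3, 70.3, 357.0]
orientation: [[-0.281, 0.96, -0.001], [0.96, 0.281, 0.0], [0.0, -0.001, -1.0]]
force: [0.2, 0.5, -1.3]
opening: 12.1
finger_force: 20.0
```

Request:
drive_tool:
  translation:
    - [0.9,0.3,0]
    - [0.9,0.3,0]
    - [0.9,0.3,0]
    - [0.9,0.3,0]
    - [0.9,0.3,0]
  roll: [0,0,0,0,0]

```text
time: 10.6
eef_pos: [440.7, 165.1, 357.0]
orientation: [[-0.281, 0.96, -0.001], [0.96, 0.281, -0.0], [0.0, -0.001, -1.0]]
force: [-0.1, -0.7, -0.3]
opening: 11.9
finger_force: 20.0
```

Request:
drive_tool:
  translation:
    - [0.9,0.3,0]
    - [0.9,0.3,0]
    - [0.9,0.3,0]
    - [0.9,0.3,0]
    - [0.9,0.3,0]
  roll: [0,0,0,0,0]

```text
time: 11.1
eef_pos: [444.1, 259.8, 356.9]
orientation: [[-0.281, 0.96, -0.001], [0.96, 0.281, -0.0], [0.0, -0.001, -1.0]]
force: [0.3, -0.4, -1.1]
opening: 11.9
finger_force: 20.0
```

Request:
drive_tool:
  translation:
    - [0.9,0.1,0]
    - [0.9,0.1,0]
    - [0.9,0.1,0]
    - [0.9,0.05,0]
    - [0.9,0,0]
  roll: [0,0,0,0,0]

```text
time: 11.6
eef_pos: [425.3, 348.0, 356.8]
orientation: [[-0.281, 0.96, -0.001], [0.96, 0.281, -0.0], [-0.0, -0.001, -1.0]]
force: [0.7, 0.3, -0.4]
opening: 11.9
finger_force: 20.0
```

Request:
drive_tool:
  translation:
    - [0.7,0,0.2]
    - [0.25,0,0.7]
    - [0,0,0.9]
    - [0,0,0.9]
    - [0,0,0.9]
  roll: [0,0,0,0,0]

```text
time: 12.1
eef_pos: [420.3, 364.5, 283.5]
orientation: [[-0.281, 0.96, -0.001], [0.96, 0.281, -0.001], [-0.001, -0.001, -1.0]]
force: [0.8, -0.1, -0.8]
opening: 11.8
finger_force: 20.0
```

Request:
drive_tool:
  translation:
    - [0,0,0.9]
    - [0,0,0.9]
    - [0,0,0.6]
    - [0,0,0.2]
    - [0,0,0]
  roll: [0,0,0,0,0]

```text
time: 12.6
eef_pos: [420.6, 364.8, 232.9]
orientation: [[-0.281, 0.96, -0.001], [0.96, 0.281, -0.001], [-0.001, -0.001, -1.0]]
force: [0.3, -0.5, -0.8]
opening: 12.5
finger_force: 20.0
```

Run:
```python
from h import *
s=read_state();print(s["eef_pos"],s["force"],s["finger_force"])
a=cams.read_camera("scene")["image"][100:220,290:400,::-1]; b=cams.read_camera("top")["image"][180:300,60:180,::-1]
cv2.imwrite("pics/s3.png",np.hstack([cv2.resize(k,(400,400),interpolation=cv2.INTER_CUBIC) for k in (a,b)]))
```

```text
[420.64931452 364.79009252 232.91384382] [ 0.32444457 -0.46754408 -0.76878055] 19.995986502617598
```

View pics/s3.png

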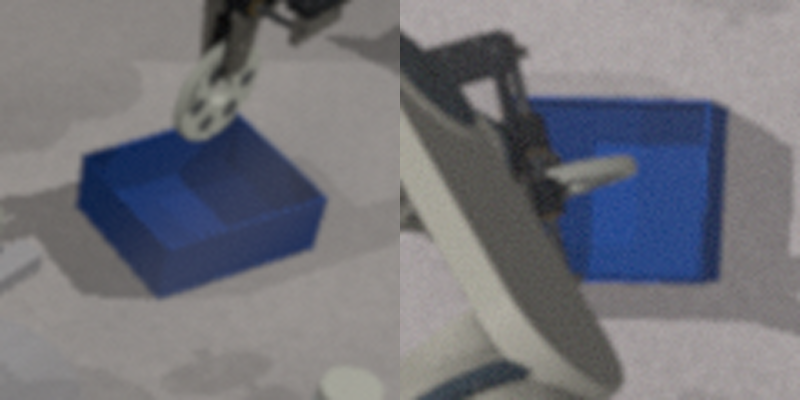

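The wheel hangs over the bin in both views (left (215,95), right (590,175)). Lowering it now.

Request:
drive_tool:
  translation:
    - [0,0,0.8]
    - [0,0,0.9]
    - [0,0,0.9]
    - [0,0,0.9]
    - [0,0,0.8]
  roll: [0,0,0,0,0]

```text
time: 13.2
eef_pos: [421.4, 365.5, 147.8]
orientation: [[-0.281, 0.96, 0.001], [0.96, 0.281, 0.001], [0.001, 0.001, -1.0]]
force: [0.2, -0.2, -1.8]
opening: 12.0
finger_force: 20.0
```

Request:
drive_tool:
  translation:
    - [0,0,0.6]
    - [0,0,0.5]
    - [0,0,0.4]
    - [0,0,0.3]
    - [0,0,0]
  roll: [0,0,0,0,0]

```text
time: 13.7
eef_pos: [420.7, 365.0, 111.1]
orientation: [[-0.281, 0.96, -0.001], [0.96, 0.281, -0.0], [-0.0, -0.001, -1.0]]
force: [0.3, -0.3, -0.4]
opening: 11.9
finger_force: 20.0
```

Centre is now at about 70 mm. I go down a little further, hold, then release.

Request:
drive_tool:
  translation:
    - [0,0,0.2]
    - [0,0,0.15]
    - [0,0,0]
    - [0,0,0]
  roll: [0,0,0,0]

```text
time: 14.1
eef_pos: [421.0, 365.2, 104.7]
orientation: [[-0.281, 0.96, 0.0], [0.96, 0.281, 0.0], [0.0, 0.0, -1.0]]
force: [-0.1, 0.0, -0.4]
opening: 12.1
finger_force: 20.0
```

Request:
drive_tool:
  translation:
    - [0,0,0]
    - [0,0,0]
    - [0,0,0]
    - [0,0,0]
    - [0,0,0]
  roll: [0,0,0,0,0]
  claw: 1

```text
time: 14.6
eef_pos: [420.9, 365.1, 104.6]
orientation: [[-0.281, 0.96, 0.0], [0.96, 0.281, 0.0], [0.0, 0.0, -1.0]]
force: [-0.0, -0.1, 0.1]
opening: 49.7
finger_force: 0.0
```

Request:
drive_tool:
  translation:
    - [0,0,0]
    - [0,0,0]
    - [0,0,0]
    - [0,0,0]
    - [0,0,0]
  roll: [0,0,0,0,0]

```text
time: 15.1
eef_pos: [420.9, 365.1, 104.6]
orientation: [[-0.281, 0.96, 0.0], [0.96, 0.281, 0.0], [0.0, 0.0, -1.0]]
force: [-0.1, 0.1, 0.3]
opening: 89.8
finger_force: 0.0
```

Request:
drive_tool:
  translation:
    - [0,0,-0.2]
    - [0,0,-0.5]
    - [0,0,-1]
    - [0,0,-1]
    - [0,0,-1]
  roll: [0,0,0,0,0]

```text
time: 15.6
eef_pos: [421.0, 365.2, 180.2]
orientation: [[-0.281, 0.96, 0.0], [0.96, 0.281, 0.0], [0.0, 0.0, -1.0]]
force: [0.0, -0.3, 0.1]
opening: 91.9
finger_force: 0.0
```

Request:
drive_tool:
  translation:
    - [0,0,-1]
    - [0,0,-1]
    - [0,0,-1]
    - [0,0,-1]
    - [0,0,-1]
  roll: [0,0,0,0,0]

```text
time: 16.1
eef_pos: [420.8, 365.0, 280.4]
orientation: [[-0.281, 0.96, 0.001], [0.96, 0.281, 0.001], [0.0, 0.001, -1.0]]
force: [-0.5, 0.9, 0.7]
opening: 92.1
finger_force: 0.0
```

Run:
```python
from h import *
s=read_state();print(s["eef_pos"],s["force"],s["opening"])
a=cams.read_camera("scene")["image"][100:220,290:400,::-1]; b=cams.read_camera("top")["image"][180:300,60:180,::-1]
cv2.imwrite("pics/s4.png",np.hstack([cv2.resize(k,(400,400),interpolation=cv2.INTER_CUBIC) for k in (a,b)]))
```

```text
[420.83741186 365.04602675 280.41627145] [-0.45385235  0.85123741  0.74832244] 92.0528141472018
```

View pics/s4.png

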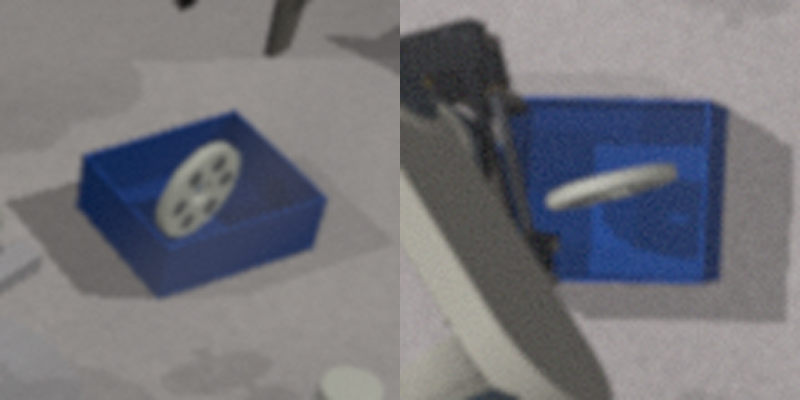

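The wheel stands on the bin floor, released (left (200,188), right (610,187)). Next is the knob.

Request:
drive_tool:
  translation:
    - [-1,0.1,-0.4]
    - [-1,0.1,-0.4]
    - [-1,0.1,-0.4]
    - [-1,0.1,-0.4]
    - [-1,0.1,-0.4]
  roll: [0,0,0,0,0]

```text
time: 16.7
eef_pos: [458.5, 271.0, 318.3]
orientation: [[-0.281, 0.96, -0.001], [0.96, 0.281, -0.0], [-0.0, -0.001, -1.0]]
force: [-0.2, 0.4, 0.5]
opening: 91.6
finger_force: 0.0
```

Request:
drive_tool:
  translation:
    - [-1,0.1,0]
    - [-1,0.1,0]
    - [-1,0.1,0]
    - [-1,0.1,0]
    - [-1,0.1,0]
  roll: [0,0,0,0,0]

```text
time: 17.2
eef_pos: [496.2, 177.8, 318.0]
orientation: [[-0.281, 0.96, -0.001], [0.96, 0.281, -0.0], [-0.0, -0.001, -1.0]]
force: [-1.0, -0.0, -0.6]
opening: 91.6
finger_force: 0.0
```

Request:
drive_tool:
  translation:
    - [-1,0.1,0]
    - [-1,0.1,0]
    - [-1,0.1,0]
    - [-1,0.1,0]
    - [-1,0.1,0]
  roll: [0,0,0,0,0]

```text
time: 17.7
eef_pos: [533.8, 84.8, 318.0]
orientation: [[-0.281, 0.96, -0.001], [0.96, 0.281, -0.0], [0.0, -0.001, -1.0]]
force: [-0.5, 0.7, -0.1]
opening: 91.6
finger_force: 0.0
```

Request:
drive_tool:
  translation:
    - [-1,0.1,0]
    - [-1,0.1,0]
    - [-1,0.1,0]
    - [-1,0.1,0]
    - [-1,0.1,0]
  roll: [0,0,0,0,0]

```text
time: 18.2
eef_pos: [571.5, -8.3, 317.9]
orientation: [[-0.281, 0.96, -0.001], [0.96, 0.281, 0.0], [0.0, -0.001, -1.0]]
force: [0.8, 0.5, 0.4]
opening: 92.2
finger_force: 0.0
```

Request:
drive_tool:
  translation:
    - [-1,0.1,0]
    - [-1,0.1,0]
    - [-1,0.1,0]
    - [-1,0.1,0]
    - [-1,0.1,0]
  roll: [0,0,0,0,0]

```text
time: 18.7
eef_pos: [609.6, -101.7, 318.2]
orientation: [[-0.281, 0.96, -0.001], [0.96, 0.281, 0.0], [0.0, -0.0, -1.0]]
force: [0.5, 0.0, -0.1]
opening: 92.1
finger_force: 0.0
```

Request:
drive_tool:
  translation:
    - [-1,0.3,0]
    - [-1,0.3,0]
    - [-1,0.2,0]
    - [-1,0,0]
    - [-0.14,0,0.5]
  roll: [0,0,0,0,0]

```text
time: 19.2
eef_pos: [649.0, -178.2, 309.1]
orientation: [[-0.279, 0.96, 0.002], [0.96, 0.279, -0.001], [-0.002, 0.002, -1.0]]
force: [-0.4, 0.7, 0.3]
opening: 91.7
finger_force: 0.0
```

Request:
drive_tool:
  translation:
    - [0,0,1]
    - [0,0,1]
    - [0,0,1]
    - [0,0,1]
    - [0,0,1]
  roll: [0,0,0,0,0]

```text
time: 19.7
eef_pos: [647.3, -175.2, 207.0]
orientation: [[-0.281, 0.96, -0.001], [0.96, 0.281, 0.001], [0.001, -0.001, -1.0]]
force: [0.0, 0.6, -0.5]
opening: 91.9
finger_force: 0.0
```

Request:
drive_tool:
  translation:
    - [0,0,1]
    - [0,0,1]
    - [0,0,0.7]
    - [0,0,0.2]
    - [0,0,0]
  roll: [0,0,0,0,0]

```text
time: 20.2
eef_pos: [647.6, -175.5, 150.0]
orientation: [[-0.281, 0.96, -0.001], [0.96, 0.281, 0.0], [0.001, -0.001, -1.0]]
force: [0.8, 0.1, -0.5]
opening: 91.9
finger_force: 0.0
```

Run:
```python
from h import *
s=read_state();print(s["eef_pos"],s["force"],s["opening"])
a=cams.read_camera("scene")["image"][200:290,190:290,::-1]; b=cams.read_camera("top")["image"][110:200,260:360,::-1]
cv2.imwrite("pics/s5.png",np.hstack([cv2.resize(k,(400,360),interpolation=cv2.INTER_CUBIC) for k in (a,b)]))
```

```text
[ 647.6382248  -175.45058875  150.02638284] [ 0.75976249  0.07648229 -0.52628396] 91.8735982544829
```

View pics/s5.png

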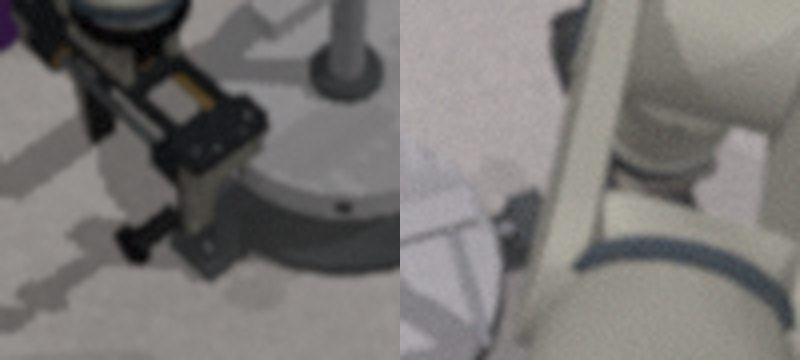

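The knob head is at left (135,245), with the open fingers above it and astride its axis. Going down and closing gently.

Request:
drive_tool:
  translation:
    - [0,0,0.9]
    - [0,0,0.9]
    - [0,0,0.9]
    - [0,0,0.9]
    - [0,0,0.4]
  roll: [0,0,0,0,0]

```text
time: 20.8
eef_pos: [647.8, -175.6, 70.1]
orientation: [[-0.281, 0.96, -0.0], [0.96, 0.281, 0.0], [0.0, -0.0, -1.0]]
force: [-1.4, -0.1, 0.5]
opening: 91.7
finger_force: 0.0
```

Request:
drive_tool:
  translation:
    - [0,0,0]
    - [0,0,0]
    - [0,0,0]
    - [0,0,0]
    - [0,0,0]
  roll: [0,0,0,0,0]
  claw: -1
  grip_force: 30

```text
time: 21.3
eef_pos: [648.3, -175.8, 71.2]
orientation: [[-0.281, 0.96, 0.001], [0.96, 0.281, -0.0], [-0.0, 0.001, -1.0]]
force: [0.3, 0.1, -0.4]
opening: 54.0
finger_force: 0.0
```

Request:
drive_tool:
  translation:
    - [0,0,0]
    - [0,0,0]
    - [0,0,0]
    - [0,0,0]
    - [0,0,0]
  roll: [0,0,0,0,0]

```text
time: 21.8
eef_pos: [648.5, -175.5, 70.6]
orientation: [[-0.281, 0.96, 0.001], [0.96, 0.281, 0.0], [-0.0, 0.001, -1.0]]
force: [2.9, 0.2, -1.3]
opening: 17.0
finger_force: 30.0
```

Opening 17–18 mm means it is on the waist. I loosen the grip and slide outwards until the fingers bear on the head.

Request:
drive_tool:
  translation:
    - [0,0,0]
    - [-0.1,0,0]
    - [-0.1,0,0]
    - [-0.1,0,0]
    - [0,0,0]
  roll: [0,0,0,0,0]
  grip_force: 3

```text
time: 22.3
eef_pos: [650.1, -181.1, 70.6]
orientation: [[-0.281, 0.96, 0.0], [0.96, 0.281, 0.001], [0.001, 0.001, -1.0]]
force: [2.0, 5.3, 0.3]
opening: 18.0
finger_force: 3.0
```

Request:
drive_tool:
  translation:
    - [-0.1,0,0]
    - [-0.1,0,0]
    - [-0.1,0,0]
    - [0,0,0]
    - [0,0,0]
  roll: [0,0,0,0,0]

```text
time: 22.8
eef_pos: [651.7, -186.5, 70.6]
orientation: [[-0.281, 0.96, 0.0], [0.96, 0.281, 0.001], [0.001, 0.001, -1.0]]
force: [3.4, 5.2, 0.3]
opening: 17.9
finger_force: 3.0
```

Request:
drive_tool:
  translation:
    - [-0.1,0,0]
    - [-0.1,0,0]
    - [0,0,0]
    - [0,0,0]
  roll: [0,0,0,0]

```text
time: 23.2
eef_pos: [652.9, -190.3, 70.6]
orientation: [[-0.281, 0.96, 0.0], [0.96, 0.281, 0.001], [0.001, 0.001, -1.0]]
force: [2.9, 5.3, 1.1]
opening: 17.8
finger_force: 3.8
```

Request:
drive_tool:
  translation:
    - [-0.1,0,0]
    - [-0.1,0,0]
    - [-0.1,0,0]
    - [0,0,0]
  roll: [0,0,0,0]

```text
time: 23.6
eef_pos: [654.6, -195.9, 70.6]
orientation: [[-0.281, 0.96, 0.0], [0.96, 0.281, 0.001], [0.001, 0.001, -1.0]]
force: [3.2, 7.4, 0.2]
opening: 17.9
finger_force: 4.1
```

Request:
drive_tool:
  translation:
    - [-0.1,0,0]
    - [-0.1,0,0]
    - [-0.1,0,0]
    - [0,0,0]
  roll: [0,0,0,0]
  grip_force: 30

```text
time: 24.0
eef_pos: [656.3, -201.5, 70.7]
orientation: [[-0.281, 0.96, 0.0], [0.96, 0.281, 0.002], [0.001, 0.001, -1.0]]
force: [2.9, 8.4, 0.2]
opening: 16.9
finger_force: 30.1
```

Request:
drive_tool:
  translation:
    - [-0.1,0,0]
    - [-0.1,0,0]
    - [0,0,0]
  roll: [0,0,0]

```text
time: 24.3
eef_pos: [656.4, -202.0, 70.6]
orientation: [[-0.28, 0.96, -0.002], [0.96, 0.28, 0.007], [0.007, -0.0, -1.0]]
force: [0.3, 21.8, 6.8]
opening: 17.1
finger_force: 32.2
```

Request:
drive_tool:
  translation:
    - [-0.1,0,0]
    - [0,0,0]
    - [0,0,0]
  roll: [0,0,0]

```text
time: 24.6
eef_pos: [656.5, -202.1, 70.5]
orientation: [[-0.28, 0.96, -0.004], [0.96, 0.28, 0.009], [0.009, -0.001, -1.0]]
force: [-1.6, 29.5, 9.1]
opening: 16.7
finger_force: 33.4
```

It is at the stop: the TCP no longer moves and the force jumped. I ease the overtravel while staying against the stop, then check the scene.

Request:
drive_tool:
  translation:
    - [0.15,0,0]
    - [0,0,0]
    - [0,0,0]
    - [0,0,0]
    - [0,0,0]
  roll: [0,0,0,0,0]

```text
time: 25.1
eef_pos: [656.5, -201.9, 70.6]
orientation: [[-0.281, 0.96, -0.001], [0.96, 0.281, 0.005], [0.005, 0.0, -1.0]]
force: [1.8, 17.8, 4.6]
opening: 17.3
finger_force: 31.6
```

Request:
drive_tool:
  translation:
    - [0,0,0]
    - [0,0,0]
    - [0,0,0]
    - [0,0,0]
    - [0,0,0]
  roll: [0,0,0,0,0]

```text
time: 25.6
eef_pos: [656.4, -201.9, 70.6]
orientation: [[-0.281, 0.96, -0.001], [0.96, 0.281, 0.005], [0.005, 0.0, -1.0]]
force: [0.1, 16.7, 3.4]
opening: 17.2
finger_force: 31.6
```

Run:
```python
from h import *
a=cams.read_camera("scene")["image"][110:300,190:400,::-1]
cv2.imwrite("pics/s6.png",cv2.resize(a,(663,600),interpolation=cv2.INTER_CUBIC))
```

View pics/s6.png

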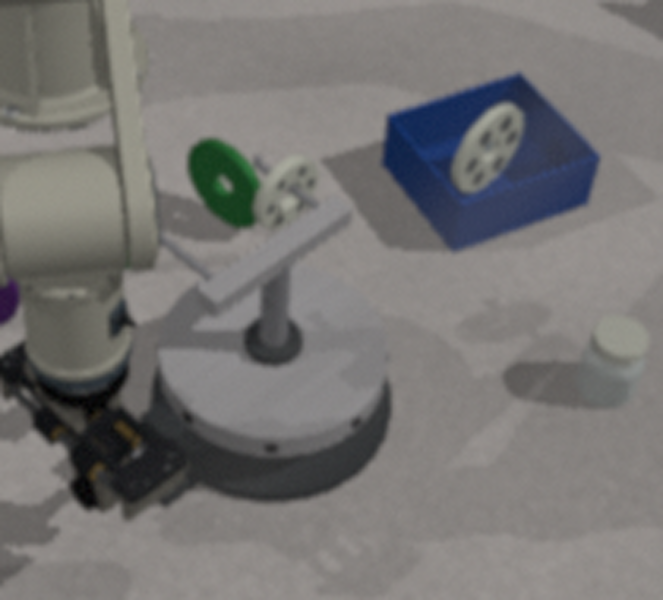

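The large wheel stands in the bin (487,148), the small wheel is still on its peg (285,190), and the gripper holds the knob at (100,460) with steady force at the stop. Handing in.

```bash
python3 -c "
from cell import manip
print(manip.finish_job())"
```

```text
the job is handed in; nothing more can be done
None
```

The large wheel is released and standing in the bin, the small wheel is still on its peg, and the plunger was held back against its stop when I handed the job in; the hand-in gave no verdict.

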